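# Line up hex bolts by thread pitch in a notched gauge

### The arm

A 7-joint arm with a two-finger parallel gripper is mounted at the origin on the work surface. World frame = base frame: x ahead of the robot, y to its left, z up, the work surface at z = 0. Lengths are in m, angles in rad, forces in N, time in s.
With the tool pointing down it reaches from about 0.425 to 0.875 m from the base axis. Payload 4.7 kg.
Tool frame: the origin (TCP) lies midway between the tips of the shut fingers; the grasp point (between the pads) lies 19 mm behind it; z points along the fingers, x is the direction in which the jaws open and shut, and the axes are right-handed (so a half turn about z gives the same grasp; the last joint's range is limited). The gripper opens to 87 mm and grips with 3 to 60 N. Pads are 19 mm wide; open, the fingers measure 117 mm over their backs; the gripper's body (75 mm by 190 mm) begins 51 mm behind the grasp point.
Start: joints at [-1.22, 0.321, -0.07, 1.45, 0.023, 1.371, -0.057], TCP at [0.215, 0.613, 0.185] pointing down, gripper open.
Joint ranges: [-2.86, 2.86], [-0.3, 2.09], [-1.38, 1.24], [0.06, 2.45], [-1.56, 4.7], [0.09, 2.05], [-2.69, 2.69]. Speed limits (rad/s): [2.57, 2.57, 3.14, 3.14, 3.14, 3.14, 3.14].

### API

Orientations are given as a rotation vector (axis times angle).
In Python, from bench import get_state, eyes, ticket gives the robot as it stands.
- The arm moves only by the tool carry_out, never from a script. Its argument "motion" is a list of rows, each a list of 2 entries, a list of its own where there are three numbers: the shift along the world's x, y, z in m, then the turn about the world's z in rad. A call has 1 to 20 rows; each row is the pose to reach, as a shift and turn from the pose commanded when the call began; what a row does not reach only later rows make up. A row lasts 1/10 s, in which the tool goes at most 50 mm and 8.59 degrees, less where a joint would pass 70% of its speed; a pose out of reach is approached as far as the arm can. A call with a gripper value outside its range is refused whole. "grip" is the gripper command: -1 is fully open, 1 is shut, values between are in proportion, set as the call begins (left out, the last holds). The fingers move at their own pace and stop on an object; "squeeze" is the grip in N (left out, the last holds). Time passes only in rows, so rows that repeat a pose let the fingers close. It gives the time, the measured TCP pose, the force and the opening at its end, in the units of the state.
- get_state(): the state, without advancing time (a new reading comes with each control period).
- eyes.get_image(name): name is "scene" or "top"; returns a dict with "pixels" (420x560x3 uint8, blue, green, red), "mtx" (3x3 intrinsics, pixels), "extrinsics" (4x4, takes a point from camera to world coordinates). Camera axes: x right, y down, z forward; pixel columns grow to the right and rows downward; lengths in m; the calibration is good to about 2 mm. A picture is of the moment at which its call begins. There is no depth.
- ticket.close_job(): hands the job in, once; it reports no verdict.
The state is a dict: "time": time; "joint_positions": joint angles; "qd": joint speeds; "joint_torque": joint torques, N m; "position": TCP position; "tool_rot": TCP orientation; "ft_force": force on the tool from outside, world axes, zero at the start; "torque": the same for the moment, N m; "grip_width": opening from 0.0 (shut) to 1.0 (fully open).
Only numpy, scipy, OpenCV 4.12 (cv2) and the standard library are available. Lean on these libraries where they do the work, as an engineer would, in place of code of your own. Each camera call takes 0.05 s, during which the arm holds its last target. There are 200 camera calls.

### The job

Sort the four hex bolts by thread pitch into the notched gauge, one to a notch: the thickest bolt, with the coarsest thread, in the notch next to the red end block, then in falling order to the thinnest next to the grey end block. Stand each upright on its head, centred on the white disc of its notch, and let go of them all; leave the yellow oil bottle standing where it is.

Things in the scene. Friction and masses are not known exactly. Their poses are not given: they have to be found in the camera images.
- bolt_m12: Blue-coated, the thinnest and shortest hex bolt M12, thread pitch 1.75 mm, standing loose on its head on the bench (z = 0), thread up; thread 12 mm thick, head 18 mm across flats and 7.5 mm high, 52 mm tall in all, about 55 g. Origin: centre of the head's underside; z up along the thread. Any yaw.
- bolt_m16: Bright steel hex bolt M16, thread pitch 2 mm, standing loose on its head on the bench (z = 0), thread up; thread 16 mm thick, head 24 mm across flats and 10 mm high, 65 mm tall in all, about 130 g. Origin: centre of the head's underside; z up along the thread. Any yaw.
- bolt_m20: Dark (black steel) hex bolt M20, thread pitch 2.5 mm, standing loose on its head on the bench (z = 0), thread up; thread 20 mm thick, head 30 mm across flats and 12.5 mm high, 78 mm tall in all, about 240 g. Origin: centre of the head's underside; z up along the thread. Any yaw.
- bolt_m24: Pale dull grey (galvanised), the thickest and tallest hex bolt M24, thread pitch 3 mm, standing loose on its head on the bench (z = 0), thread up; thread 24 mm thick, head 36 mm across flats and 15 mm high, 90 mm tall in all, about 400 g. Origin: centre of the head's underside; z up along the thread. Any yaw.
- notch_a: One of four like notches, shuffled in the row: white disc 26 mm across on the gauge's dark base plate (plate top at z = 6 mm) between brass teeth (56 mm apart inside, 10 mm high). Fixed. Origin: disc centre, on the plate's top. y along the row, x across it to the fence (face 32 mm behind the origin, 12 mm high). The four discs lie 64 mm apart in a straight line.
- notch_b: One of four like notches, shuffled in the row: white disc 26 mm across on the gauge's dark base plate (plate top at z = 6 mm) between brass teeth (56 mm apart inside, 10 mm high). Fixed. Origin: disc centre, on the plate's top. y along the row, x across it to the fence (face 32 mm behind the origin, 12 mm high). The four discs lie 64 mm apart in a straight line.
- notch_c: One of four like notches, shuffled in the row: white disc 26 mm across on the gauge's dark base plate (plate top at z = 6 mm) between brass teeth (56 mm apart inside, 10 mm high). Fixed. Origin: disc centre, on the plate's top. y along the row, x across it to the fence (face 32 mm behind the origin, 12 mm high). The four discs lie 64 mm apart in a straight line.
- notch_d: One of four like notches, shuffled in the row: white disc 26 mm across on the gauge's dark base plate (plate top at z = 6 mm) between brass teeth (56 mm apart inside, 10 mm high). Fixed. Origin: disc centre, on the plate's top. y along the row, x across it to the fence (face 32 mm behind the origin, 12 mm high). The four discs lie 64 mm apart in a straight line.
- red_block: Red block, 22 mm along the row, 60 mm across, 20 mm high, fixed on the gauge plate at one end of the row (either end; a like block in grey plastic is at the other). Origin: centre of its underside, on the line of the discs; the nearest disc's centre is 54 mm away, the next ones 64 mm farther each.
- oil_bottle: Bystander: yellow plastic oil bottle with red cap, 48 mm in diameter, 130 mm tall, standing loose on the bench beyond the gauge's left end. Origin: centre of its underside.
Not all that is in view belongs to the job. Several things have the shape of the bolt_m24; the one meant has the colours described above.

How it is judged:
At the end, for the whole second after the job is handed in: M24, M20, M16, M12 in order from the red block, each within 12 mm of its notch's disc centre, standing on its head on the plate (tilt under 0.1 rad, height within 4 mm), released and at rest; oil bottle upright, within 30 mm of its start ((horizontal distance between bolt_m12 and notch_a below 0.012 m or horizontal distance between bolt_m12 and notch_b below 0.012 m or horizontal distance between bolt_m12 and notch_c below 0.012 m or horizontal distance between bolt_m12 and notch_d below 0.012 m) and horizontal distance between bolt_m12 and red_block between 0.226 and 0.266 m and angle between each of bolt_m12, bolt_m16, bolt_m20, bolt_m24's own z axis and vertical below 0.1 rad and z of bolt_m12 in the frame of notch_a between -0.004 and 0.004 m and linear speed of each of bolt_m12, bolt_m16, bolt_m20, bolt_m24 below 0.02 m/s and angular speed of each of bolt_m12, bolt_m16, bolt_m20, bolt_m24 below 0.2 rad/s and (horizontal distance between bolt_m16 and notch_a below 0.012 m or horizontal distance between bolt_m16 and notch_b below 0.012 m or horizontal distance between bolt_m16 and notch_c below 0.012 m or horizontal distance between bolt_m16 and notch_d below 0.012 m) and horizontal distance between bolt_m16 and red_block between 0.162 and 0.202 m and z of bolt_m16 in the frame of notch_a between -0.004 and 0.004 m and (horizontal distance between bolt_m20 and notch_a below 0.012 m or horizontal distance between bolt_m20 and notch_b below 0.012 m or horizontal distance between bolt_m20 and notch_c below 0.012 m or horizontal distance between bolt_m20 and notch_d below 0.012 m) and horizontal distance between bolt_m20 and red_block between 0.098 and 0.138 m and z of bolt_m20 in the frame of notch_a between -0.004 and 0.004 m and (horizontal distance between bolt_m24 and notch_a below 0.012 m or horizontal distance between bolt_m24 and notch_b below 0.012 m or horizontal distance between bolt_m24 and notch_c below 0.012 m or horizontal distance between bolt_m24 and notch_d below 0.012 m) and horizontal distance between bolt_m24 and red_block between 0.034 and 0.074 m and z of bolt_m24 in the frame of notch_a between -0.004 and 0.004 m and distance of oil_bottle from where it was at the start of the episode below 0.03 m and angle between oil_bottle's own z axis and vertical below 0.15 rad); the robot touches nothing.
It fails at once if the oil bottle is pushed away or knocked over (distance of oil_bottle from where it was at the start of the episode above 0.03 m or angle between oil_bottle's own z axis and vertical above 0.3 rad).
It also fails if it takes over 96 s, if anything falls off the work surface, if the arm or the gripper's body presses on something with over 40 N, if the wrist force passes 120 N, or if a joint passes its speed limit or range.

## Working session

There is one attempt and no reset: what is moved stays moved. The work goes in short steps, Python scripts to look and compute and a tool call to move; the robot and the scene stay as the last step left them, time stands still between calls to the robot, and variables do not carry over. Pictures are saved under pics/ and viewed, about 12 in all and at most 16, crops included, and the job is handed in when it is done.

Besides the shell and the picture viewer there is one more tool, called by a JSON object that holds its "fn" and its "kwargs". carry_out: Moves the arm, as the interface text tells. Its arguments: {"type":"object","properties":{"motion":{"type":"array","items":{"type":"array"}},"grip":{"type":"number"},"squeeze":{"type":"number"}},"required":["motion"]}

```bash
mkdir -p pics; cat > h.py <<'E'
import numpy as np,cv2
from bench import get_state,eyes,ticket
def shot(n,f=None):
    d=eyes.get_image(n)
    if f: cv2.imwrite('pics/'+f,d['pixels'])
    return d
def px2w(d,u,v,z):
    K=np.array(d['mtx']);T=np.array(d['extrinsics'])
    r=T[:3,:3]@np.linalg.inv(K)@np.array([u,v,1.]);o=T[:3,3]
    return o+r*(z-o[2])/r[2]
def w2px(d,p):
    K=np.array(d['mtx']);T=np.array(d['extrinsics'])
    q=K@(T[:3,:3].T@(np.array(p)-T[:3,3]));return q[:2]/q[2]
E
python3 - <<'E'
from h import *
for n in('scene','top'):
    d=shot(n,n+'1.png');print(n,np.round(d['extrinsics'],3).tolist(),np.round(d['mtx'],1).tolist())
s=get_state();print(s)
E
```

```text
scene [[0.832, 0.452, -0.321, 0.885], [0.554, -0.667, 0.498, -0.455], [0.011, -0.592, -0.806, 0.916], [0.0, 0.0, 0.0, 1.0]] [[545.9, 0.0, 274.3], [0.0, 545.9, 208.3], [0.0, 0.0, 1.0]]
top [[-0.008, -0.989, 0.145, 0.369], [-1.0, 0.005, -0.021, 0.08], [0.02, -0.145, -0.989, 1.309], [0.0, 0.0, 0.0, 1.0]] [[505.2, 0.0, 281.6], [0.0, 505.2, 213.1], [0.0, 0.0, 1.0]]
{'time': 0.1, 'joint_positions': array([-1.21991095,  0.3217315 , -0.070035  ,  1.45152832,  0.02260605,
        1.37079442, -0.0568929 ]), 'qd': array([ 0.00062951, -0.00195243, -0.00071096, -0.0037269 ,  0.00022192,
       -0.00019337, -0.00043481]), 'joint_torque': array([-2.78187972e-04, -4.92575920e+01, -4.06006370e-01, -3.13397706e+01,
       -6.42354065e-02,  3.95157421e-02,  6.37505195e-05]), 'position': array([0.21469667, 0.61294237, 0.18409422]), 'tool_rot': array([ 2.56147452e+00,  1.81708238e+00, -2.03840989e-03]), 'ft_force': array([-0.93885762, -0.10454012,  0.42234717]), 'torque': array([-0.02592224, -0.00562961,  0.01912558]), 'grip_width': 1.0016248702771717}
```

View pics/scene1.png

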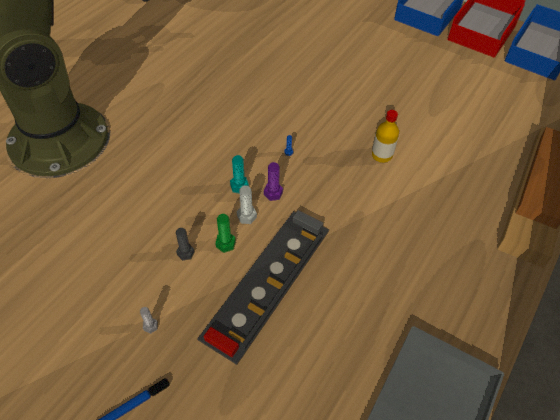

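View pics/top1.png

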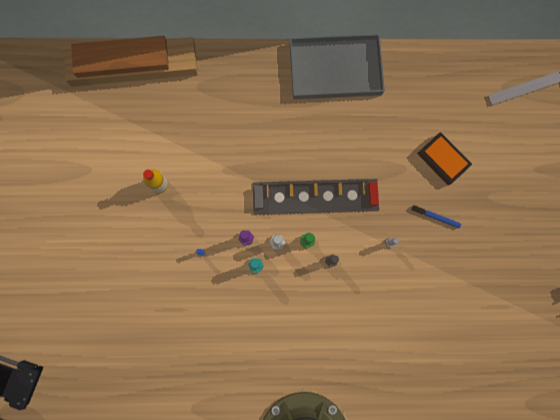

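Top view: discs at about (279,197), (304,197), (328,196) and (352,195), red block on the right at (374,194). M12 is at (200,252), M24 at (278,241) between the purple, green and teal decoys, M20 at (331,261), M16 at (391,242) and the bottle at (153,177). Next, zoomed crops to get exact pixels.

```bash
python3 - <<'E'
import cv2
a=cv2.imread('pics/top1.png')[165:285,185:405]
b=cv2.imread('pics/scene1.png')[120:370,130:340]
cv2.imwrite('pics/t2.png',cv2.resize(a,None,fx=3.6,fy=3.6,interpolation=2))
cv2.imwrite('pics/s2.png',cv2.resize(b,None,fx=2.4,fy=2.4,interpolation=2))
E
```

```text
(no output)
```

View pics/t2.png

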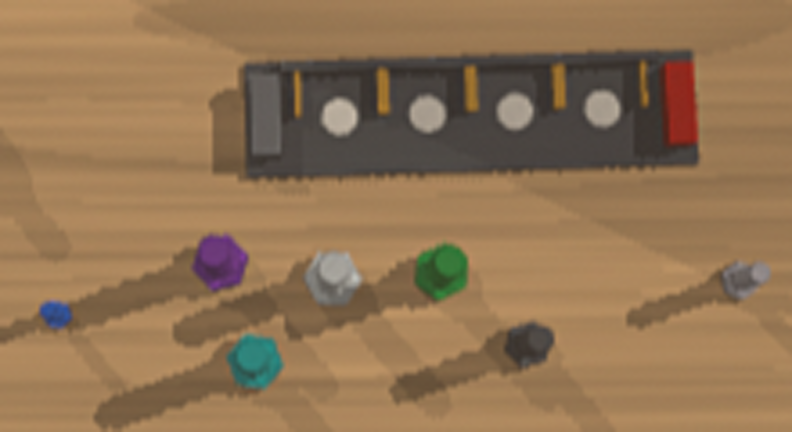

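View pics/s2.png

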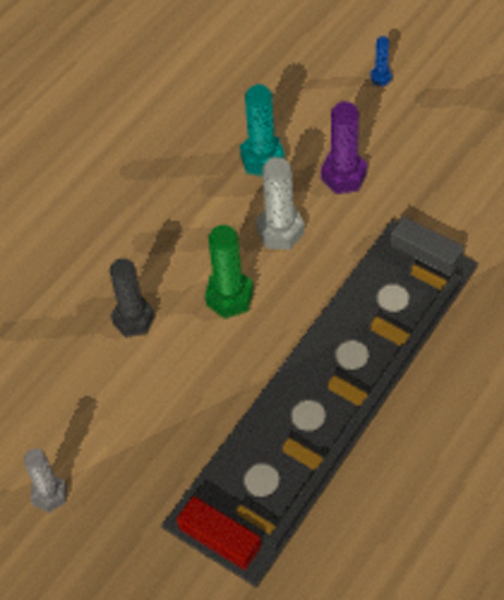

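```bash
cat > m.py <<'E'
from h import *
t=shot('top');s=shot('scene')
B={'m24':(.09,.015,(338,267),(277,165),(281,229),(333,278)),'m20':(.078,.0125,(536,338),(122,267),(132,316),(529,345)),
'm16':(.065,.010,(760,272),(36,456),(48,491),(741,280)),'m12':(.052,.0075,(57,311),(383,41),(381,77),(55,314)),
'teal':(.09,.015,(258,355),(259,92),(263,155),(256,362)),'purple':(.09,.015,(221,258),(345,109),(343,172),(220,263)),
'green':(.09,.015,(450,264),(224,234),(230,293),(441,272))}
T=lambda p,z:px2w(t,185+p[0]/3.6,165+p[1]/3.6,z)[:2]
S=lambda p,z:px2w(s,130+p[0]/2.4,120+p[1]/2.4,z)[:2]
for k,(h,hh,a,b,c,e) in B.items(): print(k,*[np.round(x*1e3,0) for x in(T(a,h),S(b,h),S(c,hh/2),T(e,hh))])
for p,q in zip([(340,117),(428,114),(515,111),(602,109),(681,103),(265,113)],[(393,298),(352,355),(308,416),(261,480),(222,527),(430,240)]):
    z=.006 if p[0] not in(681,265) else .026
    print(np.round(T(p,z)*1e3,1),np.round(S(q,z)*1e3,1))
E
python3 m.py; python3 -c "
from h import *
t=shot('top');s=shot('scene');print(px2w(t,149,174,.13),px2w(t,160,186,0),px2w(s,391,116,.13),px2w(s,384,158,0.0))"
```

```text
m24 [484.  61.] [484.  64.] [487.  61.] [483.  63.]
m20 [436. -73.] [438. -77.] [437. -77.] [434. -76.]
m16 [ 481. -231.] [ 484. -230.] [ 482. -231.] [ 480. -230.]
m12 [458. 254.] [462. 258.] [462. 258.] [459. 262.]
teal [425. 115.] [426. 119.] [427. 118.] [424. 118.]
purple [490. 139.] [497. 144.] [497. 142.] [494. 144.]
green [485. -15.] [490. -15.] [490. -16.] [487. -14.]
[601.   57.2] [603.4  56.4]
[603.  -7.] [605.3  -7.4]
[604.9 -70.5] [607.  -71.7]
[ 606.2 -134.2] [ 608.2 -135.3]
[ 606.7 -188.1] [ 612.4 -187.4]
[600.6 111.2] [604.5 110.6]
[0.6368381  0.36869467 0.13      ] [0.63400428 0.37078648 0.        ] [0.63996821 0.36100047 0.13      ] [0.64640111 0.36632768 0.        ]
```

Both views agree to about 4 mm. Bolts, in mm: M24 (485,62), M20 (436,-76), M16 (482,-230), M12 (461,258). Discs from red to grey: (607,-135), (606,-71), (604,-7), (602,57). I'll hold the jaws along world x and start with M12.

{"fn": "carry_out", "kwargs": {"motion": [[[0.05,-0.07,0],-0.15],[[0.246,-0.355,0],-1.234],[[0.246,-0.355,0],-1.234],[[0.246,-0.355,0],-1.234],[[0.246,-0.355,0],-1.234],[[0.246,-0.355,0],-1.234],[[0.246,-0.355,0],-1.234],[[0.246,-0.355,0],-1.234],[[0.246,-0.355,0],-1.234],[[0.246,-0.355,0],-1.234],[[0.246,-0.355,0],-1.234],[[0.246,-0.355,0],-1.234],[[0.246,-0.355,-0.06],-1.234],[[0.246,-0.355,-0.09],-1.234],[[0.246,-0.355,-0.09],-1.234],[[0.246,-0.355,-0.09],-1.234]], "grip": -1, "squeeze": 25}}

```text
time: 1.9
position: [0.4601, 0.2596, 0.0954]
tool_rot: [3.141, 0.004, -0.001]
ft_force: [0.6, 1.0, 0.3]
grip_width: 0.999
```

```bash
python3 - <<'E'
from h import *
t=shot('top');s=shot('scene')
a=cv2.resize(t['pixels'][190:290,140:280],None,fx=2.8,fy=2.8,interpolation=2)
b=cv2.resize(s['pixels'][60:200,190:330],None,fx=2.8,fy=2.8,interpolation=2)
a=cv2.copyMakeBorder(a,0,392-a.shape[0],0,0,0)
cv2.imwrite('pics/3.png',np.hstack([a,b]));print(get_state())
E
```

```text
{'time': 2.0, 'joint_positions': array([-0.84467209,  0.12548521,  0.30357995,  1.87359353, -0.04144607,
        1.14463969, -0.52499367]), 'qd': array([ 0.0030245 , -0.01009206,  0.00618433, -0.00609446, -0.00202328,
       -0.0030279 ,  0.00074534]), 'joint_torque': array([-1.30645316e-01, -3.34468246e+01,  1.09751288e+00, -2.81953472e+01,
       -7.65866786e-02,  4.27044102e-02, -5.36081807e-04]), 'position': array([0.46210687, 0.26016387, 0.0975403 ]), 'tool_rot': array([-3.13931620e+00, -2.11589605e-03, -4.95605718e-03]), 'ft_force': array([0.25455808, 0.71214567, 0.18241757]), 'torque': array([-0.11967126,  0.05557231, -0.02335066]), 'grip_width': 0.9980850550263749}
```

View pics/3.png

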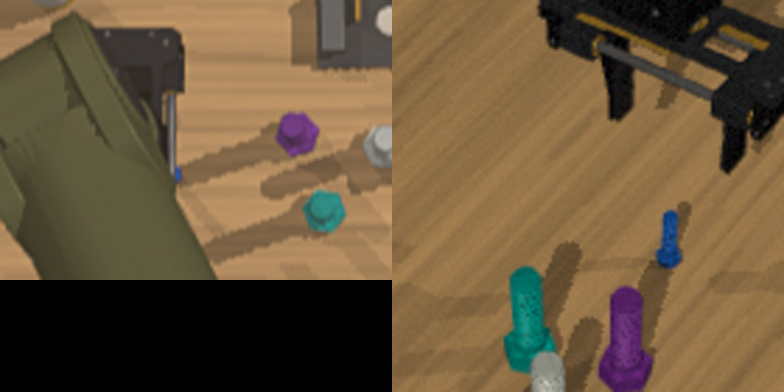

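The jaws straddle the blue bolt, with its tip at about scene pixel (289,136). Descending and closing.

{"fn": "carry_out", "kwargs": {"motion": [[[0,-0.001,-0.03],0],[[0,-0.001,-0.06],0],[[0,-0.001,-0.078],0],[[0,-0.001,-0.078],0],[[0,-0.001,-0.078],0]]}}

```text
time: 2.5
position: [0.4622, 0.2586, 0.0191]
tool_rot: [-3.14, -0.0, -0.004]
ft_force: [-0.1, 0.3, -0.0]
grip_width: 1.003
```

{"fn": "carry_out", "kwargs": {"motion": [[[0,0,0],0],[[0,0,0],0],[[0,0,0],0],[[0,0,0],0],[[0,0,0],0],[[0,0,0],0],[[0,0,0],0],[[0,0,0],0],[[0,0,0],0],[[0,0,0],0],[[0,0,0.02],0],[[0,0,0.06],0],[[0,0,0.11],0],[[0,0,0.11],0],[[0,0,0.11],0]], "grip": 1, "squeeze": 25}}

```text
time: 4.0
position: [0.4617, 0.2581, 0.1285]
tool_rot: [-3.139, -0.0, -0.004]
ft_force: [-0.6, 0.2, -0.1]
grip_width: 0.005
```

```bash
python3 - <<'E'
from h import *
t=shot('top');s=shot('scene')
b=cv2.resize(s['pixels'][40:180,220:360],None,fx=2.8,fy=2.8,interpolation=2)
cv2.imwrite('pics/4.png',b);print(get_state()['position'])
E
```

```text
[0.46001395 0.25705912 0.1259665 ]
```

View pics/4.png

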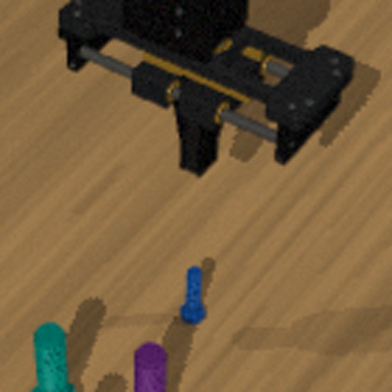

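```bash
python3 - <<'E'
from h import *
s=shot('scene')
for p in [(.46,.258,.127),(.461,.258,.052),(.461,.258,.0)]: print(w2px(s,p))
print(px2w(s,290.7,100.7,.127),px2w(s,289.6,136.8,.052))
E
```

```text
[289.90719612 111.4133907 ]
[289.10574046 136.9451441 ]
[288.33731777 153.05226708]
[0.44401432 0.2859757  0.127     ] [0.46165417 0.25897129 0.052     ]
```

```bash
python3 - <<'E'
from h import *
t=shot('top','top5.png');s=shot('scene')
for z in(.09,.13,.17,.2): print(z,px2w(t,206,200,z)[:2],px2w(t,201.8,230,z)[:2])
a=cv2.resize(t['pixels'][190:290,140:280],None,fx=2.8,fy=2.8,interpolation=2)
b=cv2.resize(s['pixels'][40:180,220:360],None,fx=2.8,fy=2.8,interpolation=2)
a=cv2.copyMakeBorder(a,0,392-a.shape[0],0,0,0)
for o in(0,.03): 
  p=(w2px(s,(.46,.258,.127+o))-[220,40])*2.8; cv2.circle(b,tuple(int(x) for x in p),3,(0,0,255) if o==0 else (0,255,0),-1)
p=(w2px(t,(.46,.258,.127))-[140,190])*2.8; cv2.circle(a,tuple(int(x) for x in p),3,(0,0,255),-1)
cv2.imwrite('pics/5.png',np.hstack([a,b]))
E
```

```text
0.09 [0.58059007 0.23807017] [0.50696382 0.24717881]
0.13 [0.57365903 0.23288578] [0.50244784 0.24169564]
0.17 [0.56672798 0.22770138] [0.49793185 0.23621247]
0.2 [0.5615297  0.22381309] [0.49454486 0.23210009]
```

View pics/5.png

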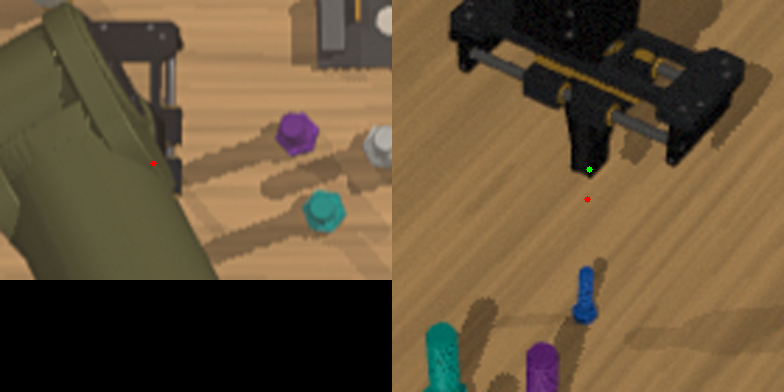

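The fingers closed on nothing, and in the picture the tips sit about 30 mm higher than the reported TCP (red dot). I'll reopen, go down again and look before closing.

{"fn": "carry_out", "kwargs": {"motion": [[[0,0,0],0],[[0,0,0],0],[[0,0,0],0],[[0,0,0],0],[[0,0,0],0],[[0,0,0],0],[[0,0,0],0],[[0,0,0],0],[[0,0,0],0],[[0,0,0],0],[[0,0,-0.04],0],[[0,0,-0.08],0],[[0,0,-0.11],0],[[0,0,-0.11],0],[[0,0,-0.11],0]], "grip": -1}}

```text
time: 5.75
position: [0.461, 0.2575, 0.0175]
tool_rot: [3.141, -0.0, -0.0]
ft_force: [-0.6, 0.6, 1.0]
grip_width: 0.999
```

```bash
cat > v.py <<'E'
import sys
from h import *
f,u,v=sys.argv[1],int(sys.argv[2]),int(sys.argv[3])
s=shot('scene');st=get_state();p=st['position']
b=cv2.resize(s['pixels'][v:v+140,u:u+140],None,fx=4,fy=4,interpolation=2)
q=(w2px(s,p)-[u,v])*4;cv2.circle(b,tuple(int(x) for x in q),3,(0,0,255),-1)
cv2.imwrite('pics/'+f,b);print(p,st['grip_width'],st['ft_force'])
E
python3 v.py 6.png 220 60
```

```text
[0.46199169 0.25810661 0.01859794] 0.9973293816032168 [-0.82423789 -0.52318473  0.51727049]
```

View pics/6.png

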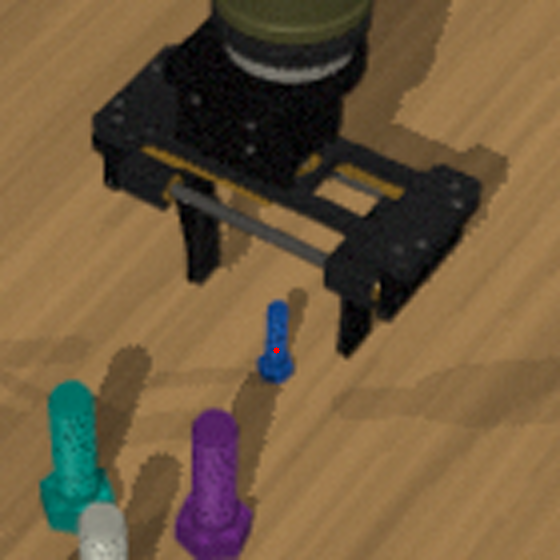

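{"fn": "carry_out", "kwargs": {"motion": [[[0,0,-0.013],0],[[0,0,-0.013],0],[[0,0,-0.013],0]]}}

```text
time: 6.1
position: [0.4609, 0.2576, 0.0044]
tool_rot: [-3.141, -0.0, -0.0]
ft_force: [-0.0, -0.3, -0.2]
grip_width: 0.999
```

{"fn": "carry_out", "kwargs": {"motion": [[[0,0,0],0],[[0,0,0],0],[[0,0,0],0],[[0,0,0],0],[[0,0,0],0],[[0,0,0],0],[[0,0,0],0],[[0,0,0],0],[[0,0,0],0],[[0,0,0],0],[[0,0,0],0],[[0,0,0],0],[[0,0,0],0],[[0,0,0],0],[[0,0,0],0]], "grip": 1, "squeeze": 15}}

```text
time: 7.6
position: [0.4608, 0.2575, 0.0041]
tool_rot: [3.142, 0.0, -0.0]
ft_force: [0.2, -0.4, 0.4]
grip_width: 0.129
```

```bash
python3 v.py 7.png 220 60
```

```text
[0.46081875 0.25748953 0.00406338] 0.12699817632665625 [ 0.03128274 -0.62419368 -0.23768848]
```

View pics/7.png

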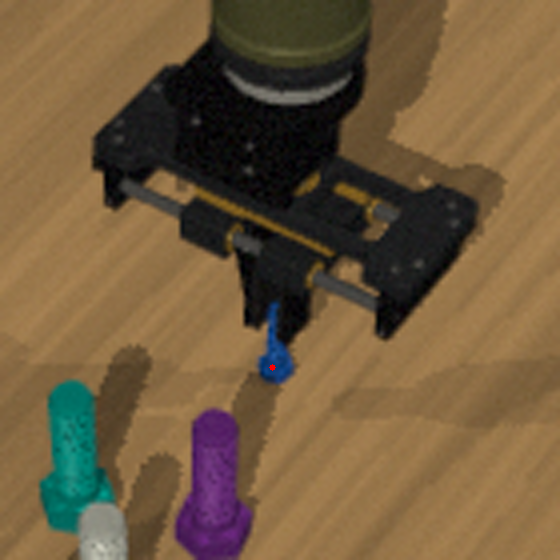

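The grip width of 11 mm means the bolt is held, but only near its top: the tips really are about 28 mm above the reported TCP. I'll regrip lower.

{"fn": "carry_out", "kwargs": {"motion": [[[0,0,0],0],[[0,0,0],0],[[0,0,0],0],[[0,0,0],0],[[0,0,-0.005],0],[[0,0,-0.01],0],[[0,0,-0.013],0],[[0,0,-0.013],0],[[0,0,-0.013],0]], "grip": -0.3}}

```text
time: 8.55
position: [0.4607, 0.2574, -0.0091]
tool_rot: [3.141, -0.0, -0.0]
ft_force: [0.2, 0.5, 0.5]
grip_width: 0.649
```

{"fn": "carry_out", "kwargs": {"motion": [[[0,0,0],0],[[0,0,0],0],[[0,0,0],0],[[0,0,0],0],[[0,0,0],0],[[0,0,0],0],[[0,0,0],0],[[0,0,0.02],0],[[0,0,0.06],0],[[0,0,0.1],0],[[0,0,0.12],0],[[0,0,0.12],0],[[0,0,0.12],0]], "grip": 1, "squeeze": 25}}

```text
time: 9.85
position: [0.4606, 0.2574, 0.1107]
tool_rot: [3.142, 0.0, -0.0]
ft_force: [0.7, -0.7, -1.6]
grip_width: 0.129
```

```bash
python3 v.py 8.png 220 30
```

```text
[0.45990883 0.25699025 0.10972915] 0.13005589658292874 [ 0.65701614 -0.15242788 -0.86403931]
```

View pics/8.png

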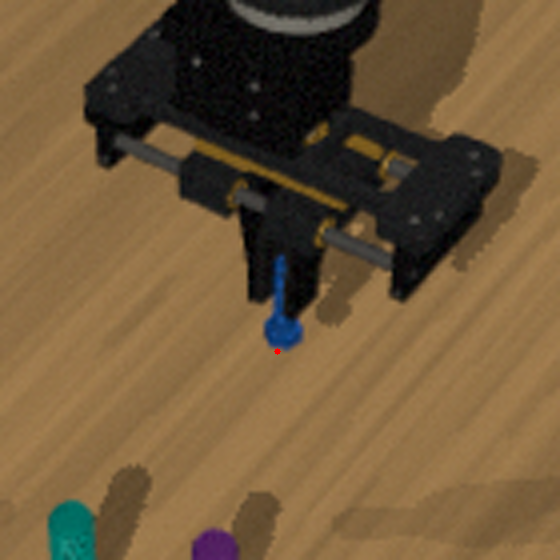

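M12 is held upright, with its head at crop (283,330). Carrying it to the grey-end disc (602,57).

{"fn": "carry_out", "kwargs": {"motion": [[[0.03,-0.04,0],0],[[0.065,-0.09,0],0],[[0.1,-0.14,0],0],[[0.13,-0.18,0],0],[[0.141,-0.2,0],0],[[0.141,-0.2,0],0],[[0.141,-0.2,0],0],[[0.141,-0.2,-0.03],0],[[0.141,-0.2,-0.06],0],[[0.141,-0.2,-0.085],0],[[0.141,-0.2,-0.1],0],[[0.141,-0.2,-0.1],0],[[0.141,-0.2,-0.1],0]]}}

```text
time: 11.2
position: [0.6018, 0.0584, 0.0114]
tool_rot: [-3.141, -0.002, -0.0]
ft_force: [0.5, -0.7, 1.8]
grip_width: 0.127
```

```bash
python3 v.py 9.png 230 150
```

```text
[0.60267169 0.05816604 0.0122044 ] 0.12718308500208397 [-0.70504799  0.16010465 -0.46131002]
```

View pics/9.png

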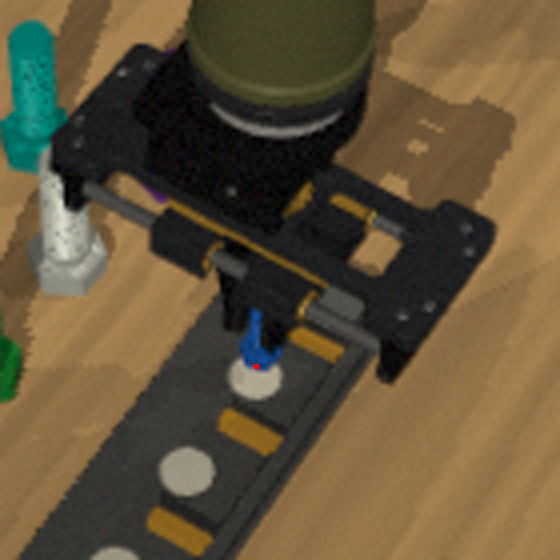

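The head sits right over the grey-end disc, within about 2–3 mm. Lowering 13 mm, releasing and lifting.

{"fn": "carry_out", "kwargs": {"motion": [[[0,0,-0.006],0],[[0,0,-0.011],0],[[0,0,-0.013],0],[[0,0,-0.013],0],[[0,0,-0.013],0]]}}

```text
time: 11.75
position: [0.6019, 0.0575, -0.0018]
tool_rot: [3.142, -0.0, 0.0]
ft_force: [0.2, 0.5, 0.2]
grip_width: 0.13
```

{"fn": "carry_out", "kwargs": {"motion": [[[0,0,0],0],[[0,0,0],0],[[0,0,0],0],[[0,0,0],0],[[0,0,0],0],[[0,0,0],0],[[0,0,0.03],0],[[0,0,0.06],0],[[0,0,0.1],0],[[0,0,0.13],0],[[0,0,0.13],0]], "grip": -0.2}}

```text
time: 12.85
position: [0.6053, 0.0577, 0.1334]
tool_rot: [-3.139, 0.0, -0.014]
ft_force: [0.8, -0.1, 0.4]
grip_width: 0.6
```

{"fn": "carry_out", "kwargs": {"motion": [[[-0.04,0.002,0],0],[[-0.08,0.004,0],0],[[-0.117,0.005,0],0],[[-0.117,0.005,0],0],[[-0.117,0.005,0],0],[[-0.117,0.005,-0.03],0],[[-0.117,0.005,-0.07],0],[[-0.117,0.005,-0.1],0],[[-0.117,0.005,-0.12],0],[[-0.117,0.005,-0.12],0],[[-0.117,0.005,-0.12],0]]}}

```text
time: 13.95
position: [0.4858, 0.0621, 0.0082]
tool_rot: [3.141, -0.001, 0.0]
ft_force: [1.2, 0.5, 1.8]
grip_width: 0.6
```

{"fn": "carry_out", "kwargs": {"motion": [[[0,0,0],0],[[0,0,0],0],[[0,0,0],0],[[0,0,0],0],[[0,0,0],0],[[0,0,0],0],[[0,0,0],0],[[0,0,0],0],[[0,0,0.02],0],[[0,0,0.06],0],[[0,0,0.1],0],[[0,0,0.12],0],[[0,0,0.12],0],[[0,0,0.12],0]], "grip": 1, "squeeze": 45}}

```text
time: 15.35
position: [0.4839, 0.0623, 0.1266]
tool_rot: [3.141, 0.0, -0.003]
ft_force: [-0.2, 1.0, -4.9]
grip_width: 0.266
```

```bash
python3 v.py 10.png 200 110
```

```text
[0.4831984  0.06218203 0.12585035] 0.26747839774043697 [-0.91828642 -0.90460908 -4.68348194]
```

View pics/10.png

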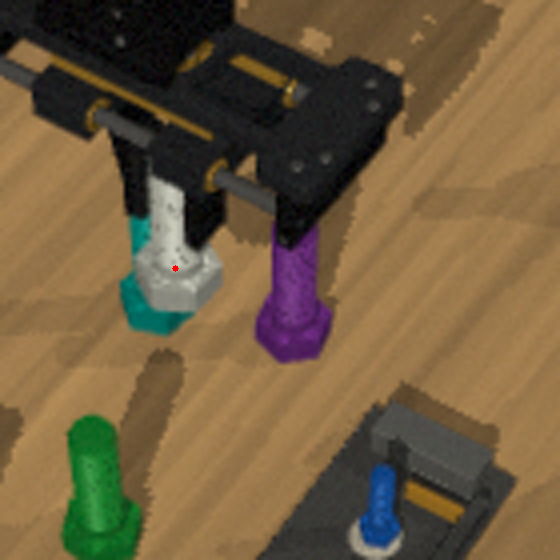

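M24 is held upright, with the wrist reading 4.7 N. M12 stands on its disc at crop (380,530). M24 goes to the red-end disc (607,-135).

{"fn": "carry_out", "kwargs": {"motion": [[[0.025,-0.04,0],0],[[0.05,-0.08,0],0],[[0.075,-0.12,0],0],[[0.1,-0.16,0],0],[[0.115,-0.185,0],0],[[0.122,-0.197,0],0],[[0.122,-0.197,0],0],[[0.122,-0.197,0],0],[[0.122,-0.197,-0.03],0],[[0.122,-0.197,-0.06],0],[[0.122,-0.197,-0.09],0],[[0.122,-0.197,-0.104],0],[[0.122,-0.197,-0.109],0],[[0.122,-0.197,-0.113],0],[[0.122,-0.197,-0.113],0],[[0.122,-0.197,-0.113],0]]}}

```text
time: 17.0
position: [0.6079, -0.1346, 0.0165]
tool_rot: [3.141, 0.0, 0.004]
ft_force: [-0.3, -0.3, -5.0]
grip_width: 0.267
```

```bash
python3 v.py 11.png 180 230
```

```text
[ 0.60786555 -0.13470507  0.0164245 ] 0.2623346724001815 [-0.13560735  0.21091535 -3.98996741]
```

View pics/11.png

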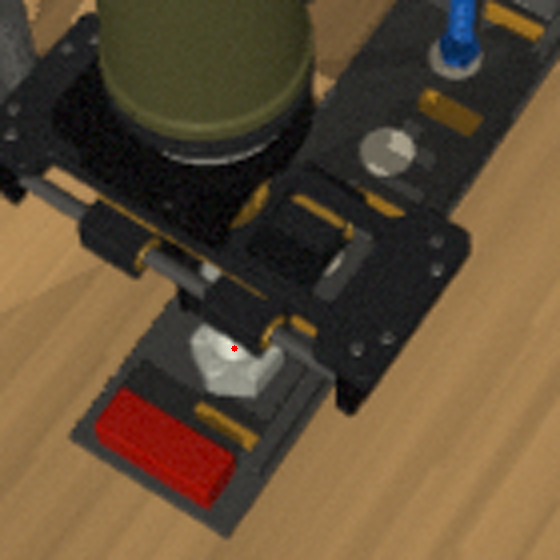

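The head covers the disc, whose centre should be at crop (235,360). It still hangs about 2 mm above the plate, so lower slightly, release and go up.

{"fn": "carry_out", "kwargs": {"motion": [[[0,0,-0.002],0],[[0,0,-0.002],0],[[0,0,-0.002],0]]}}

```text
time: 17.35
position: [0.6079, -0.1348, 0.0145]
tool_rot: [3.142, -0.0, 0.004]
ft_force: [-1.4, 0.3, 4.3]
grip_width: 0.265
```

{"fn": "carry_out", "kwargs": {"motion": [[[0,0,0],0],[[0,0,0],0],[[0,0,0],0],[[0,0,0],0],[[0,0,0],0],[[0,0,0],0],[[0,0,0.03],0],[[0,0,0.06],0],[[0,0,0.1],0],[[0,0,0.12],0],[[0,0,0.12],0]], "grip": -0.2}}

```text
time: 18.45
position: [0.6093, -0.1353, 0.137]
tool_rot: [3.141, -0.0, 0.011]
ft_force: [0.4, -1.1, -0.2]
grip_width: 0.6
```

{"fn": "carry_out", "kwargs": {"motion": [[[-0.04,0.014,0],0],[[-0.08,0.028,0],0],[[-0.12,0.042,0],0],[[-0.155,0.054,0],0],[[-0.171,0.059,0],0],[[-0.171,0.059,0],0],[[-0.171,0.059,0],0],[[-0.171,0.059,-0.03],0],[[-0.171,0.059,-0.07],0],[[-0.171,0.059,-0.11],0],[[-0.171,0.059,-0.13],0],[[-0.171,0.059,-0.13],0],[[-0.171,0.059,-0.13],0]]}}

```text
time: 19.75
position: [0.4366, -0.0764, 0.0032]
tool_rot: [3.14, -0.001, -0.001]
ft_force: [-0.8, -0.5, 0.4]
grip_width: 0.598
```

{"fn": "carry_out", "kwargs": {"motion": [[[0,0,0],0],[[0,0,0],0],[[0,0,0],0],[[0,0,0],0],[[0,0,0],0],[[0,0,0],0],[[0,0,0],0],[[0,0,0],0],[[0,0,0.02],0],[[0,0,0.06],0],[[0,0,0.1],0],[[0,0,0.12],0],[[0,0,0.12],0],[[0,0,0.12],0]], "grip": 1, "squeeze": 35}}

```text
time: 21.15
position: [0.4352, -0.0754, 0.1221]
tool_rot: [-3.141, -0.0, 0.002]
ft_force: [-0.0, -0.1, -2.3]
grip_width: 0.218
```

```bash
python3 v.py 12.png 150 170
```

```text
[ 0.43450717 -0.07539464  0.12140798] 0.2160336241161567 [-0.28005021 -0.4074803  -2.03771388]
```

View pics/12.png

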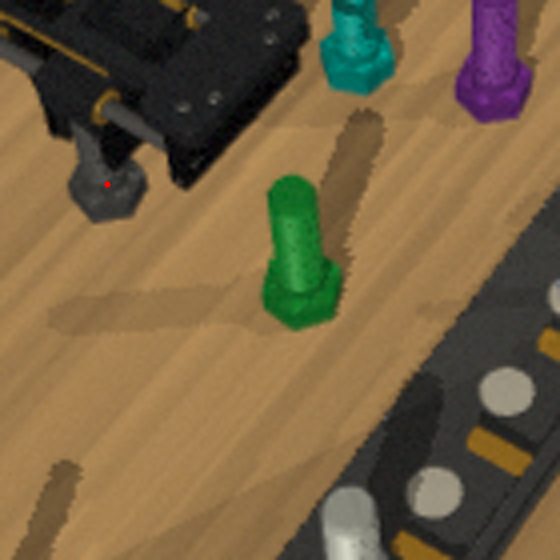

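M20 is held upright, with the wrist reading 2.2 N. It goes to the second disc (606,-71).

{"fn": "carry_out", "kwargs": {"motion": [[[0.04,0.001,0],0],[[0.08,0.002,0],0],[[0.12,0.003,0],0],[[0.155,0.004,0],0],[[0.17,0.005,0],0],[[0.17,0.005,0],0],[[0.17,0.005,0],0],[[0.17,0.005,-0.03],0],[[0.17,0.005,-0.06],0],[[0.17,0.005,-0.09],0],[[0.17,0.005,-0.104],0],[[0.17,0.005,-0.109],0],[[0.17,0.005,-0.113],0],[[0.17,0.005,-0.115],0],[[0.17,0.005,-0.115],0]]}}

```text
time: 22.7
position: [0.6069, -0.0707, 0.0095]
tool_rot: [-3.142, 0.0, -0.004]
ft_force: [-0.8, 0.1, 1.7]
grip_width: 0.217
```

```bash
python3 v.py 13.png 180 200
```

```text
[ 0.60684178 -0.07073659  0.00948843] 0.21977883847959462 [-0.88327336  0.29398265  1.55224054]
```

The wrist reads +1.6 N, so M20 is on the plate. Releasing, then to M16.

{"fn": "carry_out", "kwargs": {"motion": [[[0,0,0],0],[[0,0,0],0],[[0,0,0],0],[[0,0,0],0],[[0,0,0],0],[[0,0,0],0],[[0,0,0.03],0],[[0,0,0.06],0],[[0,0,0.1],0],[[0,0,0.12],0],[[0,0,0.12],0]], "grip": -0.2}}

```text
time: 23.85
position: [0.6084, -0.071, 0.1319]
tool_rot: [-3.141, 0.0, -0.011]
ft_force: [0.1, -0.4, -0.6]
grip_width: 0.601
```

{"fn": "carry_out", "kwargs": {"motion": [[[-0.025,-0.032,0],0],[[-0.05,-0.064,0],0],[[-0.075,-0.096,0],0],[[-0.1,-0.13,0],0],[[-0.124,-0.16,0],0],[[-0.124,-0.16,0],0],[[-0.124,-0.16,0],0],[[-0.124,-0.16,-0.03],0],[[-0.124,-0.16,-0.07],0],[[-0.124,-0.16,-0.11],0],[[-0.124,-0.16,-0.132],0],[[-0.124,-0.16,-0.132],0],[[-0.124,-0.16,-0.132],0]]}}

```text
time: 25.15
position: [0.4824, -0.2296, -0.0041]
tool_rot: [3.141, 0.003, -0.001]
ft_force: [0.7, -0.8, 0.7]
grip_width: 0.604
```

{"fn": "carry_out", "kwargs": {"motion": [[[0,0,0],0],[[0,0,0],0],[[0,0,0],0],[[0,0,0],0],[[0,0,0],0],[[0,0,0],0],[[0,0,0],0],[[0,0,0],0],[[0,0,0.02],0],[[0,0,0.06],0],[[0,0,0.1],0],[[0,0,0.12],0],[[0,0,0.12],0],[[0,0,0.12],0]], "grip": 1, "squeeze": 30}}

```text
time: 26.55
position: [0.4815, -0.2302, 0.1155]
tool_rot: [-3.141, -0.0, 0.0]
ft_force: [0.2, 0.6, -2.0]
grip_width: 0.174
```

Width 15 mm, so M16 is held. It goes to the third disc (604,-7).

{"fn": "carry_out", "kwargs": {"motion": [[[0.02,0.037,0],0],[[0.04,0.074,0],0],[[0.06,0.111,0],0],[[0.08,0.148,0],0],[[0.1,0.185,0],0],[[0.115,0.21,0],0],[[0.122,0.223,0],0],[[0.122,0.223,0],0],[[0.122,0.223,0],0],[[0.122,0.223,-0.03],0],[[0.122,0.223,-0.06],0],[[0.122,0.223,-0.09],0],[[0.122,0.223,-0.104],0],[[0.122,0.223,-0.109],0],[[0.122,0.223,-0.113],0],[[0.122,0.223,-0.115],0],[[0.122,0.223,-0.115],0]]}}

```text
time: 28.25
position: [0.6049, -0.0078, 0.0023]
tool_rot: [-3.141, 0.0, -0.003]
ft_force: [0.0, 0.1, -0.9]
grip_width: 0.174
```

```bash
python3 v.py 14.png 200 170
```

```text
[ 0.60482828 -0.00760013  0.00226238] 0.1734205494638615 [-0.98945696 -1.04585815  1.70001828]
```

View pics/14.png

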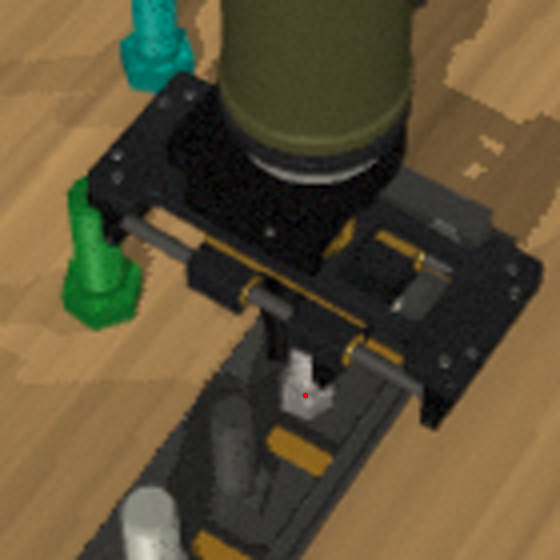

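M16 is on its disc. Releasing, lifting and clearing the view.

{"fn": "carry_out", "kwargs": {"motion": [[[0,0,0],0],[[0,0,0],0],[[0,0,0],0],[[0,0,0],0],[[0,0,0],0],[[0,0,0],0],[[0,0,0.03],0],[[0,0,0.07],0],[[0,0,0.11],0],[[0,0,0.15],0],[[-0.03,0.04,0.18],0],[[-0.06,0.08,0.2],0],[[-0.08,0.12,0.2],0],[[-0.1,0.16,0.2],0],[[-0.12,0.2,0.2],0],[[-0.12,0.24,0.2],0],[[-0.12,0.28,0.2],0],[[-0.12,0.28,0.2],0],[[-0.12,0.28,0.2],0]], "grip": -0.2}}

```text
time: 30.2
position: [0.4835, 0.2729, 0.2007]
tool_rot: [3.14, 0.003, -0.0]
ft_force: [-0.4, -0.6, -0.6]
grip_width: 0.593
```

```bash
python3 - <<'E'
from h import *
t=shot('top');s=shot('scene')
a=cv2.resize(t['pixels'][160:230,240:390],None,fx=2.6,fy=2.6,interpolation=2)
b=cv2.resize(s['pixels'][190:370,190:340],None,fx=2.6,fy=2.6,interpolation=2)
a=cv2.copyMakeBorder(a,0,b.shape[0]-a.shape[0],0,0,0)
cv2.imwrite('pics/15.png',np.hstack([a,b]));print(get_state()['position'])
E
```

```text
[0.48436047 0.27082043 0.20104389]
```

View pics/15.png

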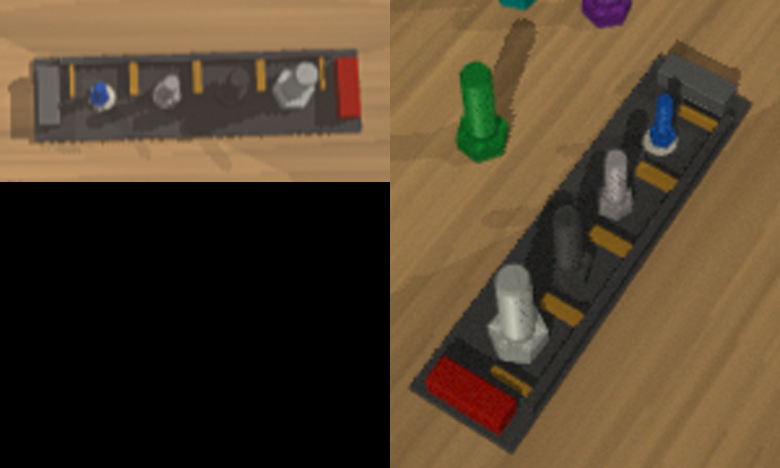

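All four stand upright in the right order. M12's head at (662,138) against its disc at (659,143) is about 3 mm off. One numeric check, then hand in.

```bash
python3 - <<'E'
from h import *
s=shot('scene')
for n,p,z,d in [('m24',(518,343),.0135,(607,-135)),('m24tip',(513,276),.096,(607,-135)),('m20tip',(568,214),.084,(606,-71)),('m16',(615,207),.011,(604,-7)),('m16tip',(616,157),.071,(604,-7)),('m12',(662,137),.010,(602,57)),('m12tip',(664,100),.058,(602,57))]:
    w=px2w(s,190+(p[0]-390)/2.6,190+p[1]/2.6,z)[:2]*1e3; print(n,w.round(),(w-d).round())
t=shot('top');a=t['pixels'][140:210,120:190];m=cv2.inRange(a,(0,120,160),(80,220,255))
b0=cv2.inRange(cv2.imread('pics/top1.png')[140:210,120:190],(0,120,160),(80,220,255))
print([np.argwhere(x).mean(0).round(1) for x in(m,b0)])
print(ticket.close_job())
E
```

```text
m24 [ 613. -140.] [ 6. -5.]
m24tip [ 608. -133.] [1. 2.]
m20tip [608. -71.] [2. 0.]
m16 [609. -13.] [ 5. -6.]
m16tip [605.  -9.] [ 1. -2.]
m12 [604.  58.] [2. 1.]
m12tip [603.  59.] [1. 2.]
[array([33.2, 37.5]), array([35.4, 37. ])]
the job is handed in; nothing more can be done
None
```

All four bolts stand upright and released in the gauge, in order from the red block: M24, M20, M16, M12. I handed the job in after about 30 s of robot time.

- **Placement:** In the last pictures the thread tips lay within about 3 mm of their disc centres. The head readings were 2–8 mm off, the larger ones on M24 and M16. Those readings are rough and disagree with the tips by up to about 8 mm, but all are under the 12 mm limit. I did not measure M20's head because it is too dark against the plate; its thread tip read 2 mm off.
- **First grasp missed:** The first try at M12 closed on nothing and left the bolt standing. In the pictures the fingertips sat about 28 mm above the reported TCP, so I allowed for that in every later grasp and placing.
- **Oil bottle:** The arm never came near it. Its colour patch in the top view shifted by about 2 pixels (roughly 5 mm), inside the 30 mm limit. I think that is shading or masking from the parked arm, but I did not check further.

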